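Turn a brake disc through one turn on the run-out stand

TASK

Check the brake disc's run-out: push the yellow upright handle of the red hand wheel with a fingertip, clockwise seen from above, and keep pushing it round through exactly one full turn, so that the handle comes to rest just where it started; then move clear. Push the handle, never grip it, and do not touch the dial gauge or disturb the other things on the bench.

Things in the scene. Friction and masses are not known exactly. Their poses are not given: they have to be found in the camera images.
- stand: run-out stand fixed to the table: blue base 220 x 200 mm, on its vertical spindle a grey brake disc 250 mm across, top face 74 mm above the table, raised centre 136 mm across up to 102 mm, with a red hand wheel on top. Origin on the spindle axis at table level, z up, the gauge on its +y side. Disc, wheel and handle turn together
- hub (a point): centre of the hand wheel, on its vertical axis, 120 mm above the table. Rim centre line 85 mm from the axis; rim and spokes 14 mm thick, top at 127 mm; hub 44 mm across up to 134 mm, then a spindle end 20 mm across up to 144 mm
- wheel (a joint): angle of the hand wheel, rad, growing clockwise seen from above; one turn is 6.283. Starts anywhere from -2 to 2; at 0 the handle lies on the stand's +x side. Rubs evenly: about 3.5 N at the handle keeps it turning; it stays where it is left, coasting a few degrees if let go at speed; no stop within a turn either way
- handle: yellow upright handle standing on the rim at the end of one spoke, up to 24 mm across, plastic part from 136 to 194 mm above the table; it revolves freely on its own pin, as crank handles do; origin on its axis 126 mm above the table; z up
- handle_mid (a point): middle of the yellow handle, on its axis, 163 mm above the table and 85 mm from the wheel's axis
- gauge: dial gauge on a block fixed beside the stand, its plunger at the disc's edge, 166 mm from the wheel's axis, 56 mm across, top 71 mm above the table; origin below its centre at table level; its +y axis points away from the wheel's axis
- spray: bystander: spray can, 58 mm across, 190 mm tall, origin at the centre of its underside
- wrench: bystander: steel wrench 180 mm long lying on the table
- screwdriver: bystander: screwdriver with orange handle, 190 mm long, lying on the table
- pad: bystander: brake pad lying flat beside the stand, 110 x 46 x 16 mm, origin at the centre of its underside
- socket: bystander: steel socket standing near the stand, 26 mm across, 38 mm tall, origin at the centre of its underside
- dish: bystander: shallow steel dish near the stand, 100 mm across, 28 mm tall, origin at the centre of its underside
- mug: bystander: blue mug, 76 mm across plus handle, 90 mm tall, origin at the centre of its underside

How it is judged:
By the outcome, as a careful person would: the job done as asked, in the order asked, and still so for the second after the job is handed in, with the robot touching nothing.
It also fails if it takes over 64 s, if anything falls off the work surface, if the arm or the gripper's body presses on something with over 40 N, if the wrist force passes 120 N, or if a joint passes its speed limit or range.

ROBOT

A 6-joint arm with a two-finger parallel gripper is mounted at the origin on the work surface. World frame = base frame: x ahead of the robot, y to its left, z up, the work surface at z = 0. Lengths are in mm, angles in degrees, forces in N, time in s.
With the tool pointing down it reaches from about 250 to 775 mm from the base axis. Payload 4 kg.
Tool frame: the origin (TCP) lies at the very end of the fingers, on their centre line; the grasp point (between the pads) lies 19 mm behind it; z points along the fingers, x is the direction in which the jaws open and shut, and the axes are right-handed (so a half turn about z gives the same grasp; the last joint's range is limited). The gripper opens to 94 mm and grips with 3 to 60 N. Pads are 16 mm wide; open, the fingers measure 119 mm over their backs; the gripper's body (75 mm by 177 mm) begins 78 mm behind the grasp point.
Start: joints at [70.182, 4.996, 78.535, -0, 96.463, -5.907], TCP at [132.241, 533.885, 205.506] pointing down, gripper open.
Joint ranges: [-177.83, 177.83], [-43.37, 116.18], [15.69, 146.23], [-61.86, 241.86], [9.47, 152.12], [-147.06, 147.06]. Speed limits (degrees/s): [159.86, 159.86, 180, 180, 180, 180].

INTERFACE

Orientations are given as a 3x3 rotation matrix whose columns are the frame's x, y, z axes.
In Python, from plant import bot, vision, spotter gives the robot as it stands. The module is installed in compiled form; this text tells all that it offers.
- The arm moves only by the shell command python3 -m crank 'ROWS' [FORCE]. ROWS is JSON, a list that holds one entry, the list of rows, each a list of 5 numbers: the closure, from -1 (fully open) to 1 (shut), so that 0 is half open, then the shift along the world's x, y, z in m, then the turn about the world's z in rad. In form: [[[jaw, dx, dy, dz, roll], ...]]. A call has 1 to 8 rows; each row shifts and turns the commanded pose from where the row before left it; what a row does not reach is not made up. A row lasts 1/10 s, in which the tool goes at most 50 mm and 8.59 degrees, less where a joint would pass 70% of its speed; a pose out of reach is approached as far as the arm can. A call with a gripper value outside its range is refused whole. The fingers move at their own pace and stop on an object; FORCE is the grip in N (left out, the last holds). Time passes only in rows, so rows that do not move let the fingers close. It gives the time, the measured TCP pose, the force and the opening at its end, in the units of the state.
- bot.get_obs(): the state, without advancing time (a new reading comes with each control period).
- vision.grab_frame(name): name is "scene" or "side" or "wrist"; returns a dict with "frame" (420x560x3 uint8, red, green, blue), "fx", "fy", "cx", "cy" (pixels), "camera_from_world" (4x4, takes a point from world to camera coordinates). Camera axes: x right, y down, z forward; pixel columns grow to the right and rows downward; lengths in mm; the calibration is good to about 2 mm. A picture is of the moment at which its call begins. There is no depth.
- bot.sign_off(): hands the job in, once; it reports no verdict.
Trained networks look in a picture, given as the dict that the camera call returned (one of the last four; its "shot" number tells which), for a name from the list of things; names that differ only in an ending like _2 or _b are one class to them, and where a whole thing is asked for, a point or a joint stands for the part that bears it (a point fixed in the world has none). Each returns a list of dicts, best first, with "score" (0 to 1); they miss things now and then, are a little off and sometimes report something else, mostly with a low value. They report only what shows in the picture. A call takes as long as a camera call.
- spotter.boxes_of(target, picture): "rect" ([left, top, right, bottom] in pixels, round what is visible of it).
- spotter.cut_out(target, picture): "mask" (420x560 bool, what is visible of it) and "rect" ([left, top, right, bottom] in pixels, round what is visible of it).
The state is a dict: "t": time; "joint_positions": joint angles; "joint_velocities": joint speeds; "joint_torque": joint torques, N m; "eef_pos": TCP position; "eef_rot": TCP orientation; "wrist_force": force on the tool from outside, world axes, zero at the start; "moment": the same for the moment, N m; "finger_gap": finger opening in mm.
Only numpy, scipy, OpenCV 4.12 (cv2) and the standard library are available. Lean on these libraries where they do the work, as an engineer would, in place of code of your own. Each camera call takes 0.05 s, during which the arm holds its last target.

## Working session

There is one attempt and no reset: what is moved stays moved. The work goes in short steps, Python scripts to look and compute and a shell command to move; the robot and the scene stay as the last step left them, time stands still between calls to the robot, and variables do not carry over. Pictures are saved under pics/ and viewed, and the job is handed in when it is done.

```bash
mkdir -p pics
python3 - <<'E'
from plant import bot, vision, spotter
import cv2
o=bot.get_obs(); print(o['t'],o['eef_pos'],o['finger_gap'])
for n in("scene","side"):
    p=vision.grab_frame(n); cv2.imwrite(f"pics/{n}0.png",p["frame"][:,:,::-1])
    for t in("stand","handle","hub","gauge","spray","mug","dish","socket","pad"):
        print(n,t,[(r['rect'],round(r['score'],2)) for r in spotter.boxes_of(t,p)[:2]])
E
```

```text
0.0 [132.05748531 533.35290007 204.31583828] 94.24944122575795
scene stand [([245.9, 182.6, 331.4, 260.9], 0.87)]
scene handle [([265.4, 196.2, 270.7, 215.0], 0.55)]
scene hub [([246.6, 183.1, 331.1, 258.3], 0.88)]
scene gauge [([329.8, 213.3, 347.5, 244.9], 0.63), ([218.8, 206.3, 238.6, 230.9], 0.63)]
scene spray [([148.9, 148.9, 172.7, 200.4], 0.58), ([414.2, 188.0, 445.8, 223.4], 0.46)]
scene mug [([418.9, 185.4, 446.5, 222.7], 0.73), ([248.4, 181.5, 332.7, 256.7], 0.22)]
scene dish [([304.2, 253.3, 336.7, 285.1], 0.65)]
scene socket [([245.0, 185.2, 332.3, 262.1], 0.73)]
scene pad [([220.8, 204.9, 239.7, 228.9], 0.78)]
side stand [([205.5, 184.5, 304.4, 276.1], 0.65)]
side handle [([363.2, 317.8, 390.5, 375.5], 0.62), ([277.5, 191.9, 287.5, 214.6], 0.54)]
side hub [([207.5, 182.6, 305.9, 272.2], 0.61)]
side gauge [([223.6, 177.5, 243.2, 192.6], 0.64)]
side spray [([267.6, 340.7, 304.8, 406.7], 0.92), ([206.9, 182.4, 302.6, 276.2], 0.33)]
side mug [([143.2, 128.0, 178.0, 164.4], 0.8)]
side dish [([272.5, 177.1, 301.5, 206.4], 0.73)]
side socket [([317.7, 251.2, 329.6, 270.0], 0.64)]
side pad [([246.9, 280.3, 290.8, 307.0], 0.69)]
```

View pics/scene0.png

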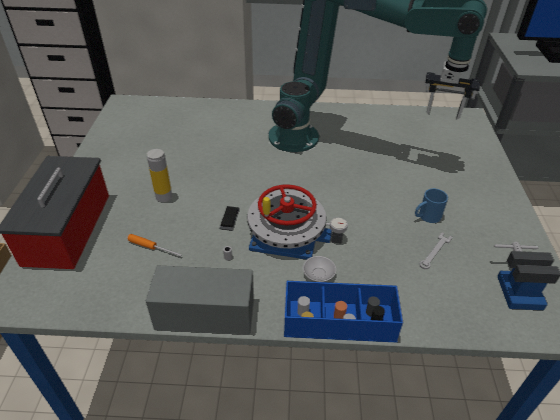

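View pics/side0.png

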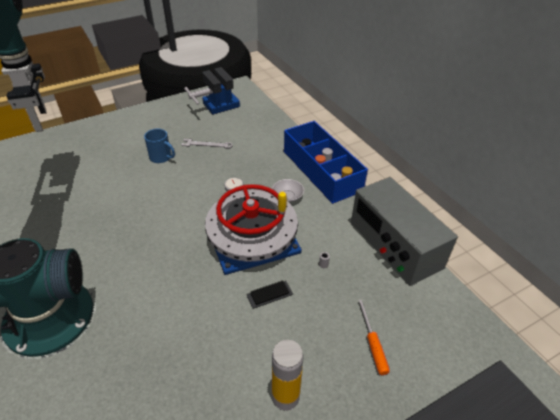

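```bash
cat > h.py <<'E'
import numpy as np, cv2
from scipy.optimize import least_squares
def proj(p,X):
    X=np.atleast_2d(X); M=np.array(p["camera_from_world"]); c=X@M[:3,:3].T+M[:3,3]
    return np.c_[p["fx"]*c[:,0]/c[:,2]+p["cx"],p["fy"]*c[:,1]/c[:,2]+p["cy"]]
def tri(ps,uvs,z=None):
    f=lambda x:np.concatenate([(proj(p,np.r_[x[:2],x[2] if z is None else z])[0]-uv) for p,uv in zip(ps,uvs)])
    r=least_squares(f,[500,0,100.] if z is None else [500,0.]); return r.x,r.fun
def atz(p,uv,z): return tri([p],[uv],z)[0]
def col(p,lo,hi):
    return cv2.inRange(cv2.cvtColor(p["frame"],cv2.COLOR_RGB2HSV),lo,hi)>0
E
python3 - <<'E'
from h import *
from plant import bot, vision, spotter
ps=[vision.grab_frame(n) for n in("scene","side")]
for p,n in zip(ps,"ab"):
    M=np.array(p["camera_from_world"]); print("cam",-M[:3,:3].T@M[:3,3],p["fx"])
roi=[(245,175,335,262),(200,175,310,280)]
hulls=[];hy=[]
for p,r in zip(ps,roi):
    hsv=cv2.cvtColor(p["frame"],cv2.COLOR_RGB2HSV)
    red=(((hsv[...,0]<8)|(hsv[...,0]>172))&(hsv[...,1]>150)&(hsv[...,2]>60))
    yel=(hsv[...,0]>18)&(hsv[...,0]<35)&(hsv[...,1]>130)&(hsv[...,2]>80)
    m=np.zeros_like(red); m[r[1]:r[3],r[0]:r[2]]=1
    red&=m; yel&=m
    ys,xs=np.nonzero(red); print("red",xs.min(),xs.max(),ys.min(),ys.max(),len(xs))
    ys2,xs2=np.nonzero(yel); print("yel",xs2.min(),xs2.max(),ys2.min(),ys2.max(),len(xs2),xs2.mean(),ys2.mean())
    hulls.append(cv2.convexHull(np.c_[xs,ys].astype(np.int32))[:,0].astype(np.float32)); hy.append([xs2.mean(),ys2.mean()])
a=np.linspace(0,2*np.pi,90,endpoint=False)
def res(x,ps=ps,hulls=hulls):
    out=[]
    for p,h in zip(ps,hulls):
        P=np.concatenate([np.c_[x[0]+(85+7*np.cos(b))*np.cos(a),x[1]+(85+7*np.cos(b))*np.sin(a),120+7*np.sin(b)+0*a] for b in np.arange(0,6.28,.78)])
        m=cv2.convexHull(proj(p,P).astype(np.float32))
        out+= [cv2.pointPolygonTest(m,(float(u),float(v)),True) for u,v in h]
    return np.array(out)
c0=atz(ps[0],(287,205),120)
for sub in ([0],[1],[0,1]):
    r=least_squares(lambda x:res(x,[ps[i] for i in sub],[hulls[i] for i in sub]),c0,diff_step=1e-3,loss='soft_l1'); print(sub,r.x,np.abs(r.fun).mean())
c=r.x
h,e=tri(ps,hy); print("handle",h,e)
h2,e2=tri(ps,hy,165); print("handle165",h2,e2,np.hypot(*(h2-c)),np.degrees(np.arctan2(*(h2-c)[::-1])))
for t,z in(("gauge",50),("spray",95),("mug",45),("dish",14),("socket",19),("pad",8)):
    for i,p in enumerate(ps):
        b=spotter.boxes_of(t,p)
        for q in b[:2]:
            u=q['rect']; print(t,i,round(q['score'],2),atz(p,((u[0]+u[2])/2,(u[1]+u[3])/2),z).round())
for p,n,r in zip(ps,("scene","side"),roi):
    im=p["frame"].copy()[r[1]-10:r[3]+10,r[0]-10:r[2]+25]
    cv2.imwrite(f"pics/{n}_crop.png",cv2.resize(im,None,fx=5,fy=5)[:600,:800,::-1])
E
```

```text
cam [1650.69399911    8.70872834 1108.06102046] 476.91736170729394
cam [ 188.09574059 -789.00275284  950.17456993] 453.4560350236318
red 258 315 185 224 838
yel 263 269 197 214 114 266.0 205.2719298245614
red 217 282 185 234 1166
yel 278 286 192 211 149 281.67785234899327 201.40939597315437
[0] [546.81199286 -10.40885886] 0.47815276635409687
[1] [549.3366701   -9.05342695] 0.5545880373036479
[0, 1] [548.47740398  -9.57524108] 0.5686378317246641
handle [608.67739895 -69.47989251 165.43338476] [ 0.06703812 -0.05192675  0.05611797  0.04597354]
handle165 [608.66522589 -69.35138264] [0.11163039 0.05629153 0.02436319 0.1419363 ] 84.8278315478788 -44.80337883488271
gauge 0 0.66 [587. 155.]
gauge 0 0.16 [652. 454.]
gauge 1 0.7 [578. 172.]
spray 0 0.89 [ 402. -450.]
spray 1 0.96 [ 410. -440.]
spray 1 0.15 [682.  19.]
mug 0 0.8 [436. 475.]
mug 1 0.86 [454. 466.]
dish 0 0.6 [711.  94.]
dish 1 0.57 [731.  99.]
socket 1 0.49 [ 680. -180.]
pad 0 0.87 [ 503. -199.]
pad 0 0.74 [543. 157.]
pad 1 0.76 [ 499. -198.]
```

```bash
python3 -c "
from plant import bot
o=bot.get_obs(); print(o['t'],o['eef_rot'].round(3),o['wrist_force'])"
python3 -m crank '[[[1,0.05,-0.05,0.005,0],[1,0.05,-0.05,0,0],[1,0.05,-0.05,0,0],[1,0.05,-0.05,0,0],[1,0.05,-0.05,0,0],[1,0.05,-0.05,0,0],[1,0.05,-0.05,0,0],[1,0,0,0,0]]]' 10
```

```text
1.7 [[ 0.24   0.971  0.   ]
 [ 0.971 -0.24   0.   ]
 [ 0.     0.    -1.   ]] [ 0.79388669 -0.12257119  0.45940692]
t: 2.5
eef_pos: [383.3, 282.2, 208.9]
eef_rot: [[0.249, 0.968, 0.002], [0.968, -0.249, -0.002], [-0.001, 0.002, -1.0]]
wrist_force: [-0.9, 1.0, -0.8]
finger_gap: 33.3
```

View pics/side_crop.png

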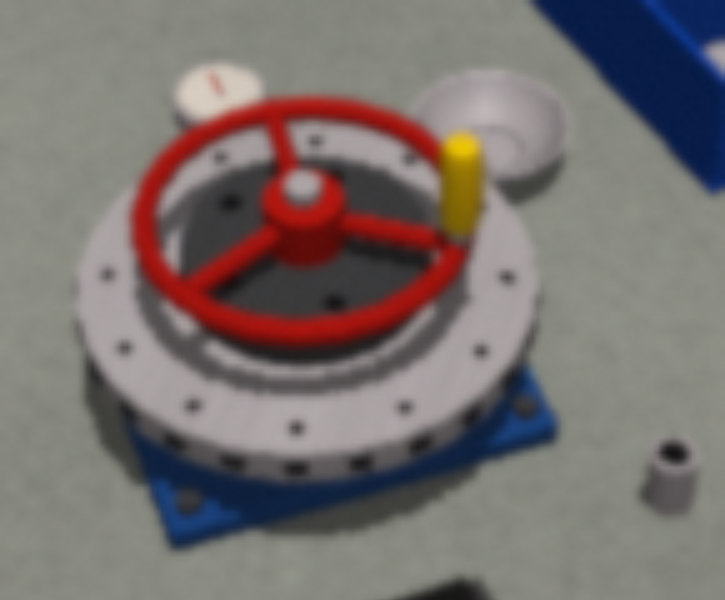

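View pics/scene_crop.png

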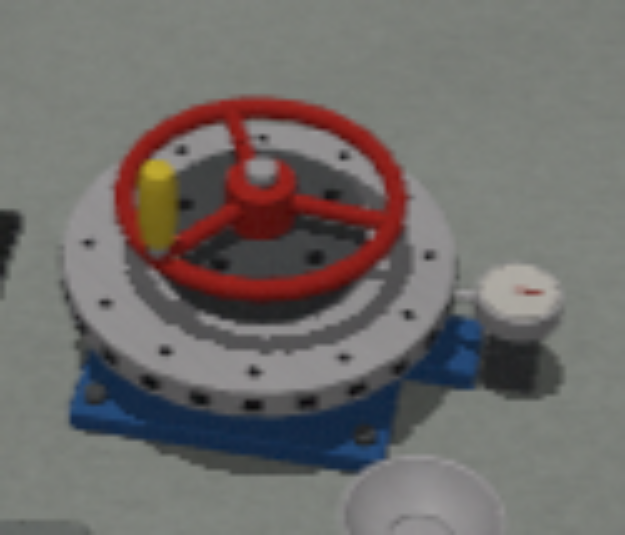

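```bash
python3 -m crank '[[[1,0.035,-0.036,0.005,0],[1,0.035,-0.036,0,0],[1,0.035,-0.036,0,0],[1,0.035,-0.036,0,0],[1,0.035,-0.036,0,0],[1,0.034,-0.036,0,0],[1,0.03,-0.036,0,0],[1,0,-0.036,0,0]]]'
python3 -m crank '[[[1,0,-0.026,0,0],[1,0,0,0,0]]]'
```

```text
t: 3.3
eef_pos: [620.0, -1.5, 211.9]
eef_rot: [[0.24, 0.971, -0.001], [0.971, -0.24, 0.001], [0.0, -0.002, -1.0]]
wrist_force: [-0.3, -0.2, -0.7]
finger_gap: 0.3
t: 3.5
eef_pos: [617.9, -29.0, 213.4]
eef_rot: [[0.244, 0.97, -0.001], [0.97, -0.244, -0.001], [-0.001, -0.001, -1.0]]
wrist_force: [-0.3, 1.0, -0.6]
finger_gap: 0.6
```

```bash
python3 -m crank '[[[1,0.013,-0.002,0,0],[1,0,0,-0.03,0],[1,0,0,-0.03,0],[1,0,0,0,0],[1,0,0,0,0]]]'
python3 - <<'E'
from plant import bot, vision
import cv2,numpy as np
ims=[]
for n in("scene","side"):
    p=vision.grab_frame(n); f=p["frame"]; r=(220,140,340,260) if n=="scene" else (200,130,320,250)
    ims.append(cv2.resize(f[r[1]:r[3],r[0]:r[2]],(400,400)))
cv2.imwrite("pics/pre.png",np.hstack(ims)[:,:,::-1])
o=[bot.get_obs() for _ in range(3)]; print(o[-1]['eef_pos'],o[-1]['wrist_force'],o[-1]['joint_positions'])
E
```

```text
t: 4.0
eef_pos: [630.4, -27.1, 153.9]
eef_rot: [[0.239, 0.971, -0.001], [0.971, -0.239, 0.001], [0.0, -0.001, -1.0]]
wrist_force: [0.0, 0.2, 0.7]
finger_gap: 0.5
[631.74634736 -27.80008634 156.38447165] [-0.17914847  0.85612251  0.84972996] [-7.66529294e+00  1.61060454e+01  7.11842984e+01  1.87060485e-02
  9.25057640e+01 -8.38085201e+01]
```

View pics/pre.png

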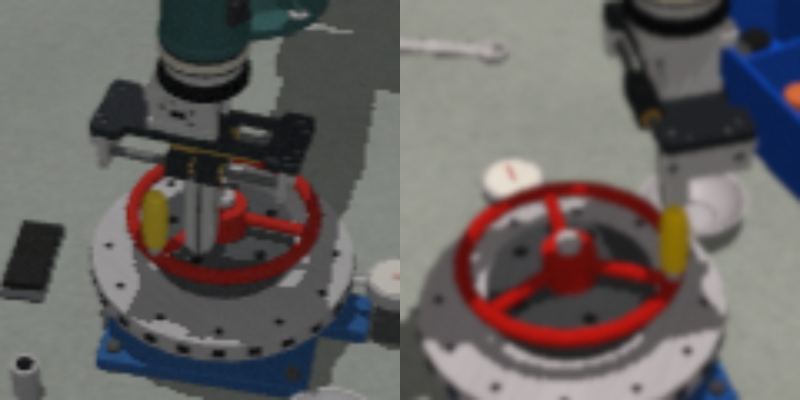

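```bash
cat > plan.py <<'E'
import sys,numpy as np
x,y,az,step,n=map(float,sys.argv[1:6]); r=float(sys.argv[6]) if len(sys.argv)>6 else 85
c=np.array([548.5,-9.6]); cur=np.array([x,y]); 
for k in range(1,int(n)+1):
    a=np.radians(az-step*k); t=c+r*np.array([np.cos(a),np.sin(a)]); d=np.round(t-cur); cur=cur+d
    print(f"{'' if (k-1)%8 else chr(10)}[1,{d[0]/1000:g},{d[1]/1000:g},0,0],",end="")
print(cur)
E
python3 plan.py 631 -27.5 -12 5 24
```

```text
[1,-0.001,-0.007,0,0],[1,-0.003,-0.007,0,0],[1,-0.003,-0.007,0,0],[1,-0.003,-0.006,0,0],[1,-0.005,-0.006,0,0],[1,-0.004,-0.006,0,0],[1,-0.006,-0.005,0,0],[1,-0.005,-0.005,0,0],
[1,-0.006,-0.004,0,0],[1,-0.007,-0.004,0,0],[1,-0.006,-0.003,0,0],[1,-0.007,-0.003,0,0],[1,-0.007,-0.002,0,0],[1,-0.008,-0.001,0,0],[1,-0.007,-0.001,0,0],[1,-0.007,-0,0,0],
[1,-0.008,0.001,0,0],[1,-0.007,0.001,0,0],[1,-0.007,0.002,0,0],[1,-0.007,0.002,0,0],[1,-0.007,0.003,0,0],[1,-0.007,0.004,0,0],[1,-0.006,0.004,0,0],[1,-0.005,0.005,0,0],[492.  -72.5]
```

```bash
python3 -m crank '[[[1,-0.001,-0.007,0,0],[1,-0.003,-0.007,0,0],[1,-0.003,-0.007,0,0],[1,-0.003,-0.006,0,0],[1,-0.005,-0.006,0,0],[1,-0.004,-0.006,0,0],[1,-0.006,-0.005,0,0],[1,-0.005,-0.005,0,0]]]'
cat > look.py <<'E'
from h import *
from plant import bot, vision
import sys
c=np.array([548.5,-9.6])
hy=[];ps=[];ims=[]
for n in("scene","side"):
    p=vision.grab_frame(n); r=(245,175,335,262) if n=="scene" else (200,175,310,280)
    hsv=cv2.cvtColor(p["frame"],cv2.COLOR_RGB2HSV)
    yel=(hsv[...,0]>18)&(hsv[...,0]<35)&(hsv[...,1]>130)&(hsv[...,2]>80)
    m=np.zeros_like(yel); m[r[1]:r[3],r[0]:r[2]]=1; yel&=m
    ys,xs=np.nonzero(yel); f=p["frame"]
    if len(xs):
        print(n,len(xs),xs.min(),xs.max(),ys.min(),ys.max(),xs.mean().round(2),ys.mean().round(2))
        h=atz(p,(xs.mean(),ys.mean()),165); print("  handle",h.round(1),"r",np.hypot(*(h-c)).round(1),"az",np.degrees(np.arctan2(*(h-c)[::-1])).round(1))
    ims.append(cv2.resize(f[140:260,220:340] if n=="scene" else f[130:250,200:320],(400,400)))
cv2.imwrite(f"pics/{sys.argv[1]}.png",np.hstack(ims)[:,:,::-1])
o=bot.get_obs(); e=o['eef_pos']; print(o['t'],e.round(1),"F",o['wrist_force'].round(1),"tip az",np.degrees(np.arctan2(*(e[:2]-c)[::-1])).round(1),"r",np.hypot(*(e[:2]-c)).round(1))
E
python3 look.py s1
```

```text
t: 4.9
eef_pos: [600.6, -78.7, 154.6]
eef_rot: [[0.241, 0.971, 0.001], [0.971, -0.241, -0.001], [-0.001, 0.002, -1.0]]
wrist_force: [2.5, 0.8, 2.9]
finger_gap: 0.4
scene 25 254 273 176 206 258.6 189.52
  handle [538.1 -97.3] r 88.3 az -96.7
side 161 270 279 181 221 274.06 211.2
  handle [575.  -90.5] r 85.1 az -71.9
5.0 [599.  -79.  153.6] F [ 0.6 -0.1  0.5] tip az -53.9 r 85.9
```

View pics/s1.png

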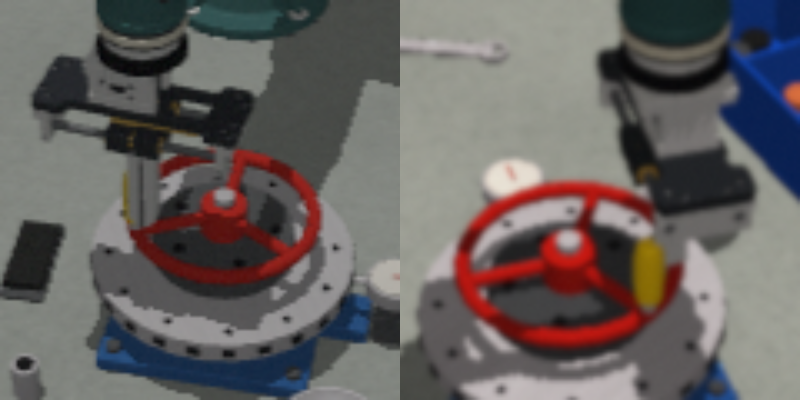

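```bash
python3 -m crank '[[[1,-0.006,-0.004,0,0],[1,-0.007,-0.004,0,0],[1,-0.006,-0.003,0,0],[1,-0.007,-0.003,0,0],[1,-0.007,-0.002,0,0],[1,-0.008,-0.001,0,0],[1,-0.007,-0.001,0,0],[1,-0.007,0,0,0]]]'
python3 -m crank '[[[1,-0.008,0.001,0,0],[1,-0.007,0.001,0,0],[1,-0.007,0.002,0,0],[1,-0.007,0.002,0,0],[1,-0.007,0.003,0,0],[1,-0.007,0.004,0,0],[1,-0.006,0.004,0,0],[1,-0.005,0.005,0,0]]]'
python3 look.py s2; python3 plan.py 491 -73 -132 5 32
```

```text
t: 5.8
eef_pos: [544.9, -95.7, 153.6]
eef_rot: [[0.241, 0.971, -0.001], [0.971, -0.241, -0.0], [-0.0, -0.001, -1.0]]
wrist_force: [3.2, -1.4, -2.2]
finger_gap: 0.4
t: 6.6
eef_pos: [491.1, -73.6, 154.2]
eef_rot: [[0.241, 0.971, -0.0], [0.971, -0.241, -0.001], [-0.001, 0.0, -1.0]]
wrist_force: [3.6, -2.9, -2.4]
finger_gap: 0.2
scene 57 271 277 175 185 274.0 180.02
  handle [489. -53.] r 73.6 az -143.9
side 108 226 235 206 225 229.58 217.18
  handle [469.8 -56.7] r 91.7 az -149.1
6.7 [490.1 -72.6 154.2] F [-0.2 -0.2 -0.3] tip az -132.8 r 85.9

[1,-0.005,0.005,0,0],[1,-0.004,0.006,0,0],[1,-0.005,0.006,0,0],[1,-0.004,0.006,0,0],[1,-0.003,0.007,0,0],[1,-0.002,0.007,0,0],[1,-0.002,0.007,0,0],[1,-0.002,0.008,0,0],
[1,-0,0.007,0,0],[1,-0,0.007,0,0],[1,0,0.008,0,0],[1,0.001,0.007,0,0],[1,0.002,0.007,0,0],[1,0.003,0.007,0,0],[1,0.003,0.007,0,0],[1,0.003,0.006,0,0],
[1,0.005,0.007,0,0],[1,0.004,0.005,0,0],[1,0.006,0.006,0,0],[1,0.005,0.004,0,0],[1,0.006,0.005,0,0],[1,0.007,0.003,0,0],[1,0.006,0.004,0,0],[1,0.007,0.002,0,0],
[1,0.007,0.002,0,0],[1,0.008,0.002,0,0],[1,0.007,0,0,0],[1,0.007,0,0,0],[1,0.008,-0,0,0],[1,0.007,-0.001,0,0],[1,0.007,-0.002,0,0],[1,0.007,-0.003,0,0],[580.  69.]
```

View pics/s2.png

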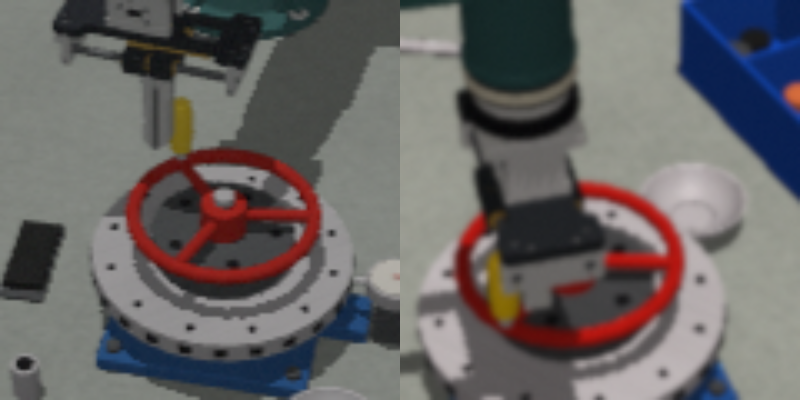

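```bash
python3 -m crank '[[[1,-0.005,0.005,0,0],[1,-0.004,0.006,0,0],[1,-0.005,0.006,0,0],[1,-0.004,0.006,0,0],[1,-0.003,0.007,0,0],[1,-0.002,0.007,0,0],[1,-0.002,0.007,0,0],[1,-0.002,0.008,0,0]]]'
python3 -m crank '[[[1,0,0.007,0,0],[1,0,0.007,0,0],[1,0,0.008,0,0],[1,0.001,0.007,0,0],[1,0.002,0.007,0,0],[1,0.003,0.007,0,0],[1,0.003,0.007,0,0],[1,0.003,0.006,0,0]]]'
python3 look.py s3
```

```text
t: 7.5
eef_pos: [464.1, -21.1, 154.0]
eef_rot: [[0.241, 0.971, -0.001], [0.971, -0.241, -0.0], [-0.001, -0.001, -1.0]]
wrist_force: [-0.6, -2.2, 1.2]
finger_gap: 0.7
t: 8.3
eef_pos: [476.9, 35.1, 153.9]
eef_rot: [[0.24, 0.971, -0.001], [0.971, -0.24, 0.0], [0.0, -0.001, -1.0]]
wrist_force: [-0.7, -4.2, 1.3]
finger_gap: 0.4
scene 104 305 312 175 190 308.33 182.44
  handle [493.9  54.6] r 84.3 az 130.4
side 24 222 225 189 196 223.04 192.29
  handle [493.   33.7] r 70.4 az 142.0
8.4 [477.1  36.4 153.7] F [-0.3 -0.   0.3] tip az 147.2 r 84.9
```

View pics/s3.png

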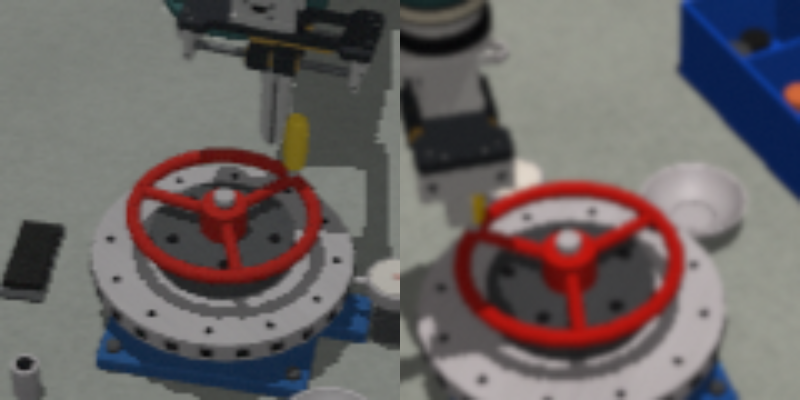

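```bash
python3 -m crank '[[[1,0.005,0.007,0,0],[1,0.004,0.005,0,0],[1,0.006,0.006,0,0],[1,0.005,0.004,0,0],[1,0.006,0.005,0,0],[1,0.007,0.003,0,0],[1,0.006,0.004,0,0],[1,0.007,0.002,0,0]]]'
python3 -m crank '[[[1,0.007,0.002,0,0],[1,0.008,0.002,0,0],[1,0.007,0,0,0],[1,0.007,0,0,0],[1,0.008,0,0,0],[1,0.007,-0.001,0,0],[1,0.007,-0.002,0,0],[1,0.007,-0.003,0,0]]]'
python3 look.py s4;python3 plan.py 579 69 68 5 19
```

```text
t: 9.2
eef_pos: [522.8, 71.5, 153.7]
eef_rot: [[0.24, 0.971, -0.001], [0.971, -0.24, 0.002], [0.001, -0.002, -1.0]]
wrist_force: [-4.0, -0.7, -0.0]
finger_gap: 0.6
t: 10.0
eef_pos: [581.1, 68.4, 153.8]
eef_rot: [[0.24, 0.971, -0.001], [0.971, -0.24, 0.0], [0.0, -0.001, -1.0]]
wrist_force: [-3.9, 0.3, -1.4]
finger_gap: 0.1
scene 122 306 331 175 214 309.85 203.7
  handle [593.1  59.6] r 82.3 az 57.2
side 65 254 261 175 184 257.26 178.98
  handle [594.8  38.2] r 66.6 az 45.9
10.1 [583.   67.6 154.3] F [ 0.1 -0.1  0.8] tip az 65.9 r 84.5

[1,0.008,-0.003,0,0],[1,0.007,-0.004,0,0],[1,0.006,-0.004,0,0],[1,0.005,-0.004,0,0],[1,0.006,-0.006,0,0],[1,0.004,-0.005,0,0],[1,0.005,-0.006,0,0],[1,0.004,-0.007,0,0],
[1,0.003,-0.006,0,0],[1,0.002,-0.007,0,0],[1,0.002,-0.007,0,0],[1,0.002,-0.008,0,0],[1,0,-0.007,0,0],[1,0,-0.008,0,0],[1,-0,-0.007,0,0],[1,-0.001,-0.007,0,0],
[1,-0.002,-0.007,0,0],[1,-0.003,-0.007,0,0],[1,-0.003,-0.007,0,0],[624. -48.]
```

View pics/s4.png

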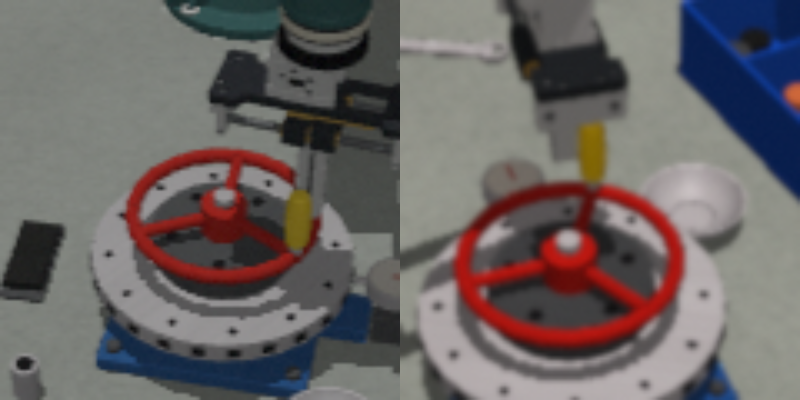

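```bash
sed -i 's/(245,175,335,262)/(245,160,335,262)/; s/(200,175,310,280)/(200,160,310,280)/' look.py
python3 -m crank '[[[1,0.008,-0.003,0,0],[1,0.007,-0.004,0,0],[1,0.006,-0.004,0,0],[1,0.005,-0.004,0,0],[1,0.006,-0.006,0,0],[1,0.004,-0.005,0,0],[1,0.005,-0.006,0,0],[1,0.004,-0.007,0,0]]]'
python3 -m crank '[[[1,0.003,-0.006,0,0],[1,0.002,-0.007,0,0],[1,0.002,-0.007,0,0],[1,0.002,-0.008,0,0],[1,0,-0.006,0,0],[1,0,-0.006,0,0],[1,0,-0.005,0,0],[1,0,-0.004,0,0]]]'
python3 look.py s5;python3 look.py s5
```

```text
t: 10.9
eef_pos: [627.0, 29.5, 154.5]
eef_rot: [[0.24, 0.971, 0.003], [0.971, -0.24, 0.001], [0.002, 0.002, -1.0]]
wrist_force: [-0.1, 3.3, 1.3]
finger_gap: 0.6
t: 11.7
eef_pos: [634.7, -20.2, 154.0]
eef_rot: [[0.241, 0.971, 0.0], [0.971, -0.241, -0.0], [-0.0, 0.0, -1.0]]
wrist_force: [0.7, 2.6, 1.5]
finger_gap: 0.7
scene 110 271 294 184 218 274.48 207.85
  handle [618.1 -44.1] r 77.7 az -26.4
side 144 279 286 184 203 282.55 193.51
  handle [625.4 -44.1] r 84.3 az -24.2
11.8 [634.4 -21.  153.6] F [-0.2  0.4 -0.2] tip az -7.6 r 86.7
scene 112 271 298 185 218 274.5 208.2
  handle [619.6 -43.9] r 79.0 az -25.8
side 145 279 286 184 203 282.52 193.46
  handle [625.5 -43.9] r 84.3 az -24.0
11.9 [634.1 -20.7 153.2] F [-0.2  0.3 -1.4] tip az -7.4 r 86.4
```

View pics/s5.png

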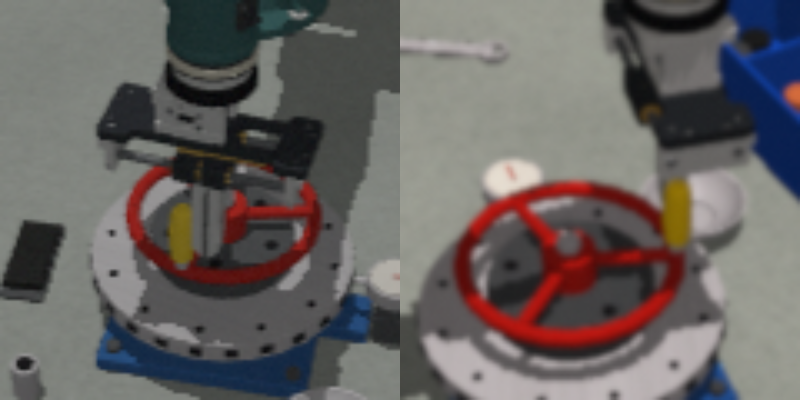

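```bash
python3 - <<'E'
s=open('look.py').read()
s=s.replace("yel&=m\n","yel&=m\n    _,L,S,_=cv2.connectedComponentsWithStats(yel.astype(np.uint8)); yel=L==1+S[1:,4].argmax()\n")
open('look.py','w').write(s)
E
python3 -m crank '[[[1,0,-0.003,0,0],[1,-0.001,-0.003,0,0],[1,-0.001,-0.003,0,0],[1,-0.001,-0.003,0,0],[1,-0.001,-0.003,0,0],[1,-0.001,-0.003,0,0],[1,-0.002,-0.003,0,0],[1,-0.001,-0.002,0,0]]]'
python3 look.py s6;python3 look.py s6
```

```text
t: 12.7
eef_pos: [626.4, -43.0, 153.9]
eef_rot: [[0.241, 0.971, -0.001], [0.971, -0.241, -0.0], [-0.0, -0.001, -1.0]]
wrist_force: [0.3, 3.9, -2.3]
finger_gap: 0.2
scene 95 264 270 198 215 266.77 206.77
  handle [614.8 -67. ] r 87.7 az -40.9
side 157 278 286 190 210 282.27 200.2
  handle [612.4 -65.7] r 85.0 az -41.3
12.8 [626.5 -43.5 154.2] F [-0.6  1.8 -1.4] tip az -23.5 r 85.0
scene 84 264 270 198 215 266.32 206.64
  handle [614.4 -68.3] r 88.3 az -41.7
side 155 278 286 190 210 282.28 200.21
  handle [612.4 -65.8] r 85.1 az -41.3
12.9 [626.8 -43.5 154.5] F [-0.4  0.6 -0.4] tip az -23.4 r 85.3
```

```bash
python3 -m crank '[[[1,-0.001,-0.001,0,0],[1,0,-0.001,0,0],[1,-0.001,-0.001,0,0],[1,0,-0.001,0,0],[1,0,0,0,0]]]'
python3 look.py s7;python3 look.py s7
python3 - <<'E'
from h import *
from plant import vision
p=vision.grab_frame("side"); i0=cv2.imread("pics/side0.png"); 
hsv=cv2.cvtColor(i0,cv2.COLOR_BGR2HSV)
for im in(i0,p["frame"][:,:,::-1]):
    hsv=cv2.cvtColor(np.ascontiguousarray(im),cv2.COLOR_BGR2HSV)
    yel=(hsv[...,0]>18)&(hsv[...,0]<35)&(hsv[...,1]>130)&(hsv[...,2]>80)
    y=yel[160:280,200:310]; a,b=np.nonzero(y); print(b.mean()+200,a.mean()+160,len(a)); print(y.sum(1)[28:55])
E
```

```text
t: 13.4
eef_pos: [624.9, -46.8, 154.5]
eef_rot: [[0.24, 0.971, 0.001], [0.971, -0.24, -0.0], [-0.0, 0.001, -1.0]]
wrist_force: [1.1, 3.6, 2.0]
finger_gap: 0.5
scene 85 263 269 197 214 265.4 206.12
  handle [612.3 -71.2] r 88.7 az -44.0
side 150 278 286 191 211 281.68 201.14
  handle [609.4 -68. ] r 84.4 az -43.8
13.5 [624.9 -46.8 154.5] F [0.3 2.8 1.5] tip az -26.0 r 85.0
scene 85 263 269 197 214 265.4 206.12
  handle [612.3 -71.2] r 88.7 az -44.0
side 151 278 286 191 211 281.69 201.2
  handle [609.3 -68.2] r 84.4 az -44.0
13.6 [624.9 -46.8 154.4] F [0.9 3.2 2.5] tip az -25.9 r 85.0
281.7278911564626 201.4625850340136 147
[0 0 0 0 5 7 7 7 7 7 8 9 9 8 8 8 8 8 8 8 8 7 6 4 0 0 0]
281.7086092715232 201.17218543046357 151
[0 0 0 2 5 7 7 8 9 8 8 8 8 8 8 8 8 8 9 8 8 7 6 3 0 0 0]
```

```bash
python3 -m crank '[[[1,0.004,0.008,0,0],[1,0.004,0.01,0,0],[1,0.002,0.02,0.03,0],[1,0,0.03,0.04,0],[1,-0.03,0.04,0,0],[1,-0.03,0.04,0,0],[1,-0.03,0.04,0,0],[1,0,0,0,0]]]'
cat > cmp.py <<'E'
from h import *
from plant import vision
ps=[];S=[]
for n,r in(("scene",(245,160,300,262)),("side",(200,160,310,280))):
    p=vision.grab_frame(n); ps.append(p); i0=cv2.imread(f"pics/{n}0.png")[:,:,::-1]; row=[]
    for im in(i0,p["frame"]):
        hsv=cv2.cvtColor(np.ascontiguousarray(im),cv2.COLOR_RGB2HSV)
        yel=(hsv[...,0]>18)&(hsv[...,0]<35)&(hsv[...,1]>130)&(hsv[...,2]>80)
        y=yel[r[1]:r[3],r[0]:r[2]]; _,L,s,cc=cv2.connectedComponentsWithStats(y.astype(np.uint8)); k=1+s[1:,4].argmax()
        row.append(cc[k]+r[:2]); print(n,row[-1].round(2),s[k])
    S.append(row)
    cv2.imwrite(f"pics/now_{n}.png",p["frame"][:,:,::-1])
c=np.array([548.5,-9.6])
for i,t in((0,"start"),(1,"now")):
    h,e=tri(ps,[S[0][i],S[1][i]],165); print(t,h,np.degrees(np.arctan2(*(h-c)[::-1])))
    print([np.degrees(np.arctan2(*(atz(p,s[i],165)-c)[::-1])).round(2) for p,s in zip(ps,S)])
E
python3 cmp.py
```

```text
t: 14.45
eef_pos: [541.7, 146.1, 224.5]
eef_rot: [[0.234, 0.972, -0.001], [0.972, -0.234, 0.001], [0.001, -0.001, -1.0]]
wrist_force: [1.0, -0.1, 1.3]
finger_gap: 0.4
scene [265.98 205.19] [ 18  37   7  18 113]
scene [266.46 205.48] [ 18  37   8  18 120]
side [281.73 201.46] [ 78  32   9  20 147]
side [281.79 201.29] [ 78  31   9  21 145]
start [608.595496   -69.50599038] -44.90951892879312
[np.float64(-45.27), np.float64(-44.58)]
now [609.34709094 -68.43560152] -44.037128908121176
[np.float64(-44.01), np.float64(-44.13)]
```

```bash
python3 -m crank '[[[1,0.03,-0.04,0,0],[1,0.03,-0.04,0,0],[1,0.03,-0.04,0,0],[1,0,-0.04,0,0],[1,0,-0.006,-0.035,0],[1,0,0,-0.035,0],[1,0,0,0,0],[1,0,0,0,0]]]'
python3 look.py s8;python3 look.py s8
```

```text
t: 15.35
eef_pos: [634.7, -25.8, 153.1]
eef_rot: [[0.242, 0.97, -0.002], [0.97, -0.242, -0.0], [-0.001, -0.002, -1.0]]
wrist_force: [0.2, 0.3, 0.4]
finger_gap: 0.4
scene 120 263 270 197 214 266.42 205.68
  handle [610.2 -68.3] r 85.2 az -43.6
side 155 278 286 191 211 281.82 201.52
  handle [609.  -69.4] r 85.0 az -44.7
15.45 [636.2 -25.1 156.4] F [-0.2  0.2 -0. ] tip az -10.0 r 89.0
scene 120 263 270 197 214 266.42 205.68
  handle [610.2 -68.3] r 85.2 az -43.6
side 154 278 286 191 211 281.78 201.38
  handle [609.2 -68.9] r 84.8 az -44.3
15.55 [636.2 -24.6 157. ] F [ 0.9 -1.2 -0. ] tip az -9.7 r 89.0
```

```bash
python3 -m crank '[[[1,-0.003,-0.005,0,0],[1,-0.003,-0.005,0,0],[1,-0.002,-0.005,0,0],[1,-0.001,-0.004,0,0],[1,-0.001,-0.002,0,0],[1,0,0,0,0],[1,0,0,0,0]]]'
python3 look.py s9;python3 look.py s9
```

```text
t: 16.25
eef_pos: [624.7, -45.6, 153.9]
eef_rot: [[0.241, 0.971, -0.0], [0.971, -0.241, 0.0], [0.0, -0.0, -1.0]]
wrist_force: [-0.4, -0.5, 0.1]
finger_gap: 0.5
scene 98 263 269 197 214 265.74 205.84
  handle [611.  -70.3] r 87.1 az -44.2
side 152 278 286 191 211 281.68 201.14
  handle [609.4 -68. ] r 84.3 az -43.8
16.35 [624.8 -45.5 153.9] F [-1.2 -0.4 -0.1] tip az -25.2 r 84.3
scene 98 263 269 197 214 265.74 205.84
  handle [611.  -70.3] r 87.1 az -44.2
side 151 278 286 191 211 281.68 201.21
  handle [609.2 -68.2] r 84.4 az -44.0
16.45 [624.8 -45.4 153.9] F [ 0.2 -0.1  0.5] tip az -25.2 r 84.2
```

```bash
python3 -m crank '[[[1,0,-0.001,0,0],[1,0,-0.001,0,0],[1,0,-0.0005,0,0],[1,0,0,0,0]]]'
python3 look.py s10;python3 look.py s10
```

```text
t: 16.85
eef_pos: [625.0, -47.1, 154.0]
eef_rot: [[0.24, 0.971, 0.001], [0.971, -0.24, 0.002], [0.002, 0.0, -1.0]]
wrist_force: [1.8, 3.1, -0.0]
finger_gap: 0.1
scene 88 263 269 197 214 265.36 206.0
  handle [611.8 -71.3] r 88.4 az -44.3
side 151 278 286 192 211 281.62 201.45
  handle [608.7 -68.9] r 84.5 az -44.6
16.95 [624.9 -47.4 154. ] F [ 0.4  3.9 -0.5] tip az -26.3 r 85.2
scene 87 263 269 197 214 265.26 205.94
  handle [611.5 -71.7] r 88.4 az -44.6
side 151 278 286 192 211 281.67 201.46
  handle [608.8 -69. ] r 84.6 az -44.6
17.05 [624.8 -47.7 154. ] F [ 0.5  3.9 -0.4] tip az -26.5 r 85.3
```

```bash
python3 -m crank '[[[1,0.004,0.008,0,0],[1,0.004,0.01,0,0],[1,0.002,0.02,0.03,0],[1,0,0.03,0.04,0],[1,-0.03,0.04,0.01,0],[1,-0.03,0.04,0,0],[1,-0.03,0.04,0,0],[1,-0.03,0.04,0,0]]]'
python3 -m crank '[[[1,-0.03,0.04,0,0],[1,-0.03,0.04,0,0],[1,-0.03,0.04,0,0],[1,-0.03,0.04,0,0],[1,-0.03,0.04,0,0],[1,0,0,0,0],[1,0,0,0,0]]]'
python3 cmp.py; python3 cmp.py|tail -4
```

```text
t: 17.85
eef_pos: [514.3, 180.5, 234.1]
eef_rot: [[0.241, 0.971, 0.001], [0.971, -0.241, -0.001], [-0.0, 0.001, -1.0]]
wrist_force: [0.7, 0.8, 0.1]
finger_gap: 0.3
t: 18.55
eef_pos: [364.7, 379.9, 233.8]
eef_rot: [[0.238, 0.971, 0.001], [0.971, -0.238, -0.001], [-0.001, 0.001, -1.0]]
wrist_force: [-0.3, -0.7, 0.3]
finger_gap: 0.2
scene [265.98 205.19] [ 18  37   7  18 113]
scene [266.22 205.36] [ 18  37   8  18 121]
side [281.73 201.46] [ 78  32   9  20 147]
side [281.68 201.41] [ 78  32   9  20 149]
start [608.595496   -69.50599038] -44.90951892879312
[np.float64(-45.27), np.float64(-44.58)]
now [608.82436183 -68.95442896] -44.53565838256623
[np.float64(-44.59), np.float64(-44.47)]
start [608.595496   -69.50599038] -44.90951892879312
[np.float64(-45.27), np.float64(-44.58)]
now [608.77124746 -69.0134337 ] -44.58935206794115
[np.float64(-44.59), np.float64(-44.59)]
```

View pics/now_side.png

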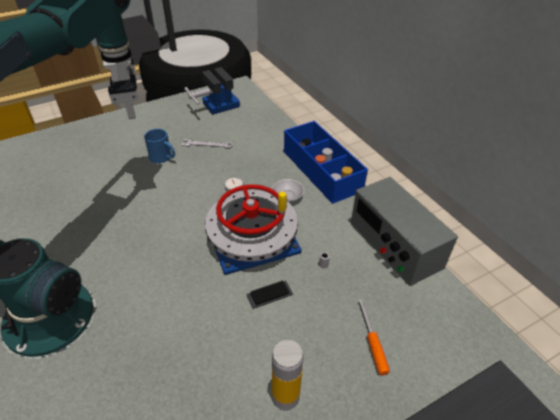

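View pics/now_scene.png

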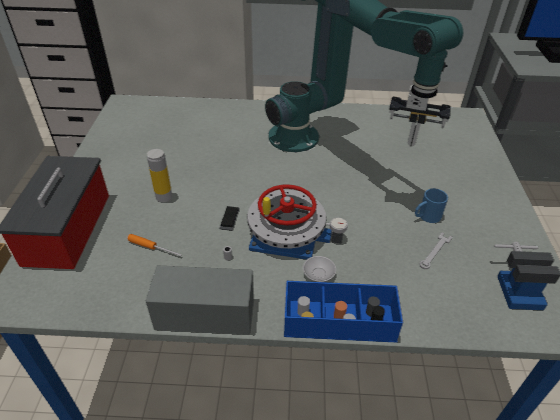

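Both pictures show the handle back where it started: (282,201) in the side view and (266,205) in the scene view. The bench is otherwise unchanged and the arm is well clear.

```bash
python3 -c "
from plant import bot
print(bot.sign_off())"
```

```text
the job is handed in; nothing more can be done
None
```

I pushed the yellow handle with the closed fingertips clockwise through one full turn, moved the arm clear and handed the job in at about 19 s. The handle was never gripped.

- **Correction:** After the first push the handle stood about 0.9° short of its start, so I went back and nudged it a little further the same way.
- **Final position:** The last check put the handle at about −44.6°, against −44.9° at the start. The side view agrees with the start within about 0.1°. The scene view suggests it is still about 0.7° short, which is roughly a quarter of a pixel.
- **Forces:** The wrist force readings I took stayed around 5 N or less.
- **Bench:** By eye, in the before and after pictures, the gauge and the other things on the bench look unmoved. I did not measure their positions again.

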